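Set a board conveyor to the width of the next power-supply board

TASK

The conveyor's rails are still too wide for the power-supply board waiting on its support pins. Stop the line with the red key, wind the handwheel clockwise (more than a full turn) until the moving rail has closed in and the board has about 2 mm of play between the two rails, then press the blue reset key and after it the green start key, one key at a time. Leave the board lying flat on its pins, and leave the other things on the bench where they are.

Things in the scene. Friction and masses are not known exactly. Their poses are not given: they have to be found in the camera images.
- conveyor: Aluminium board conveyor bolted to the bench, 245 mm (x) by 480 mm (y), rail tops 160 mm high. Origin: centre of its underside. Its y axis runs along the rails; its +x axis points out of the side that carries the handwheel, away from the robot. The rail on the handwheel side is fixed. wheel_hub lies at x = 194, y = 100, z = 105 mm in this frame.
- fixed_rail_edge (a point): Upper inner edge of the fixed rail, mid-length (conveyor frame x = +80 mm, z = 160 mm).
- moving_rail_edge (a point): Upper inner edge of the moving rail, mid-length. The opening between the rails is the distance along the conveyor's x from here to fixed_rail_edge; the board is 120 mm wide in that direction.
- moving_rail (a joint): Slide of the moving rail towards the fixed rail, m. Opening between the rails = 0.140 m minus this value, so 0.018 leaves the 120 mm board 2 mm of play. Driven only by the handwheel's screw; ends at 0.026.
- width_wheel (a joint): Handwheel angle, rad, growing clockwise as seen from its handle side (looking along the conveyor's -x). One turn clockwise closes the rails by 10 mm: moving_rail = 0.010 x angle / (2 pi). At 0 and every full turn the handle is straight up; a quarter turn on it points to the conveyor's +y. Starts 1.1 to 1.7 turns short of the right width; stays where left; 2 to 3 N at the handle turn it.
- wheel_hub (a point): Point on the wheel's axis (which runs along the conveyor's x, 105 mm above the bench), level with the middle of the handle's grip: 55 mm out from the wheel's front face. Black disc handwheel, 125 mm in diameter, 14 mm thick, hub boss 8 mm proud of the face.
- handle_grip (a point): Where to hold the handle: on the axis of the red revolving handle, 46 mm from wheel_hub, circling it as the wheel turns. Handle 23 mm thick, parallel to the wheel's axis, root 6 mm and tip 78 mm out from the wheel's face. It spins freely on its spindle, so a gripper can keep pointing down, closing along the conveyor's y, all round the circle.
- psu_board: Green power-supply board, 120 mm (x) by 170 mm (y) by 2 mm, parts on it up to 32 mm tall, 0.28 kg, lying loose on 8 steel support pins between the rails, its underside 150 mm above the bench, 1 to 2 mm from the fixed rail. Origin: centre of its underside; its axes are parallel to the conveyor's.
- key_box: Grey push-button box fixed on the bench on the handwheel side, 80 mm (x) by 184 mm (y) by 60 mm high. Origin: centre of its underside. Three keys stand on it in a row along its y, 54 mm apart, in an order that varies.
- key_red_top (a point): Centre of the top face of the red stop key, 28 mm in diameter, facing up.
- key_blue_top (a point): Centre of the top face of the blue reset key, 28 mm in diameter, facing up.
- key_green_top (a point): Centre of the top face of the green start key, 28 mm in diameter, facing up.
- key_red (a joint): Travel of the red key, m: 0 released, 0.006 fully down (5 N, spring); springs back. It counts as pressed when deeper than 0.004.
- key_blue (a joint): Travel of the blue key, m, as for the red one.
- key_green (a joint): Travel of the green key, m, as for the red one.
- power_supply: Bystander: finished power supply with a perforated metal cover, 115 x 200 x 50 mm, loose on the bench. Origin: centre of its underside.
- screw_bin: Bystander: open blue bin of screws, 105 x 150 x 60 mm, loose on the bench. Origin: centre of its underside.
- power_driver: Bystander: grey electric screwdriver lying along its y, 34 mm thick and 220 mm long, loose on the bench. Origin: on the bench, under the handle.
Not all that is in view belongs to the job. Of the things like the psu_board, leave any that is orange; of the rest the smaller one is meant.

How it is judged:
On the way, in this order (a step that is already met when the one before it is completed fails the run):
1. the red stop key is pressed (value of joint key_red above 0.004 m), for 0.05 s.
2. the rails are wound in to leave the board 0.8 to 3.2 mm of play (value of joint moving_rail between 0.0168 and 0.0192 m), for 0.5 s.
3. then the blue reset key is pressed (value of joint key_blue above 0.004 m), for 0.05 s.
4. then the green start key is pressed (value of joint key_green above 0.004 m), for 0.05 s.
At the end, for the whole second after the job is handed in: The rails leave the 120 mm board 0.8 to 3.2 mm of play (moving_rail 0.0168 to 0.0192 m), the wheel is at rest, all three keys are up, and the board lies flat, still and square (0.04 rad) on its pins between the rails, within 80 mm of mid-length (all of step 2 and velocity of joint width_wheel between -0.05 and 0.05 rad/s and value of joint each of key_red, key_blue, key_green below 0.002 m and angle between psu_board's own z axis and vertical below 0.03 rad and z of psu_board in the frame of conveyor between 0.147 and 0.154 m and x of psu_board in the frame of conveyor between 0.015 and 0.0215 m and y of psu_board in the frame of conveyor between -0.08 and 0.08 m and angle between the y axis of psu_board and the y axis of conveyor, either way round below 0.04 rad and linear speed of psu_board below 0.02 m/s); the robot touches nothing.
It fails at once if the green start key is pressed while the rails are not at the board's width (value of joint key_green above 0.004 m and (value of joint moving_rail below 0.0168 m or value of joint moving_rail above 0.0192 m)).
It fails at once if two keys are pressed together (value of joint each of key_red, key_blue above 0.004 m or value of joint each of key_red, key_green above 0.004 m or value of joint each of key_blue, key_green above 0.004 m).
It fails at once if the power supply, the screw bin or the electric screwdriver is pushed more than 30 mm (distance of any of power_supply, screw_bin, power_driver from where it was at the start of the episode above 0.03 m).
It also fails if it takes over 72 s, if anything falls off the work surface, if the arm or the gripper's body presses on something with over 40 N, if the wrist force passes 120 N, or if a joint passes its speed limit or range.

ROBOT

A 7-joint arm with a two-finger parallel gripper is mounted at the origin on the work surface. World frame = base frame: x ahead of the robot, y to its left, z up, the work surface at z = 0. Lengths are in m, angles in rad, forces in N, time in s.
With the tool pointing down it reaches from about 0.4 to 0.925 m from the base axis. Payload 5.6 kg.
Tool frame: the origin (TCP) lies between the finger pads; the fingertips stand 22 mm ahead of it and the grasp point (between the pads) lies 3 mm ahead of it; z points along the fingers, y is the line along which they close (so a half turn about z gives the same grasp; the last joint's range is limited). The gripper opens to 85 mm and grips with 20 to 120 N. Pads are 22 mm wide; open, the fingers measure 114 mm over their backs; the gripper's body (76 mm by 85 mm) begins 54 mm behind the grasp point. The pads swing forward as they close: fully open they stand 13 mm farther back than shut.
Start: joints at [-1.271, 0.468, -0.012, 1.603, 0.006, 1.071, -0.056], TCP at [0.219, 0.612, 0.253] pointing down, gripper open.
Joint ranges: [-2.53, 2.53], [-0.31, 2.02], [-1.57, 1.55], [0.28, 2.44], [-1.29, 4.43], [0.15, 1.84], [-2.92, 2.92]. Speed limits (rad/s): [2.57, 2.57, 3.14, 3.14, 3.14, 3.14, 3.14].

INTERFACE

Orientations are given as a rotation vector (axis times angle).
In Python, from station import * gives the robot as it stands.
- The arm moves only by the tool send_rows, never from a script. Its argument "steps" is a list of rows, each an object of numbers: "tx", "ty", "tz": the shift along the world's x, y, z in m; "roll": the turn about the world's z in degrees. A call has 1 to 20 rows; each row is the pose to reach, as a shift and turn from the pose commanded when the call began; what a row does not reach only later rows make up. A row lasts 1/10 s, in which the tool goes at most 50 mm and 8.59 degrees, less where a joint would pass 70% of its speed; a pose out of reach is approached as far as the arm can. A call with a gripper value outside its range is refused whole. "gripper" is the closure, from -1 (fully open) to 1 (shut), set as the call begins (left out, the last holds). The fingers move at their own pace and stop on an object; "newtons" is the grip in N (left out, the last holds). Time passes only in rows, so rows that repeat a pose let the fingers close. It gives the time, the measured TCP pose, the force, the opening and the grip force at its end, in the units of the state.
- observe(): the state, without advancing time (a new reading comes with each control period).
- grab_frame(name): name is "side" or "top"; returns a dict with "img" (420x560x3 uint8, red, green, blue), "fx", "fy", "cx", "cy" (pixels), "D" ([k1, k2, p1, p2, k3] as OpenCV has them; the pictures are not rectified), "T" (4x4, takes a point from camera to world coordinates). Camera axes: x right, y up, looking along -z (the intrinsics and any distortion apply to the point x, -y, -z); pixel columns grow to the right and rows downward; lengths in m; the calibration is good to about 2 mm. A picture is of the moment at which its call begins. There is no depth.
- close_job(): hands the job in; it is judged then, once.
The state is a dict: "time": time; "qpos": joint angles; "qvel": joint speeds; "joint_efforts": joint torques, N m; "eef_pos": TCP position; "tool_rot": TCP orientation; "ft_force": force on the tool from outside, world axes, zero at the start; "wrist_torque": the same for the moment, N m; "finger_gap": finger opening in m; "finger_force": force on a finger pad.
Only numpy, scipy, OpenCV 4.12 (cv2) and the standard library are available. Lean on these libraries where they do the work, as an engineer would, in place of code of your own. Each camera call takes 0.05 s, during which the arm holds its last target. There are 200 camera calls.

## Working session

There is one attempt and no reset: what is moved stays moved. The work goes in short steps, Python scripts to look and compute and a tool call to move; the robot and the scene stay as the last step left them, time stands still between calls to the robot, and variables do not carry over. Pictures are saved under pics/ and viewed, at most 10 in all, crops included, and the job is handed in when it is done.

Besides the shell and the picture viewer there is one more tool, called after "Call:" as a command line: name --argument value ..., lists and objects as JSON in quotes. send_rows: Moves the arm, as the interface text tells. Its arguments: {"type":"object","properties":{"steps":{"type":"array"},"gripper":{"type":"number"},"newtons":{"type":"number"}},"required":["steps"]}

```bash
mkdir -p pics
python3 - <<'E'
from station import *
import cv2,pickle
for n in("side","top"):
    f=grab_frame(n); pickle.dump(f,open(n+".pkl","wb"))
    cv2.imwrite(f"pics/{n}0.png",cv2.resize(f["img"][:,:,::-1],(784,588),interpolation=cv2.INTER_CUBIC))
    print(n,f["fx"],f["cx"],f["cy"],f["D"],f["T"].tolist() if hasattr(f["T"],"tolist") else f["T"])
s=observe();print(s)
E
```

```text
side 535.7333899478923 289.6738251454942 207.63720340784005 [-0.00480588  0.          0.          0.          0.        ] [[0.842782048099256, 0.28235640380892013, -0.45825023800290304, -0.2434760175983486], [-0.5380268783631271, 0.41713428684091175, -0.732479395546764, -1.2129166550720678], [-0.01566836176669678, 0.8638714302312688, 0.5034686231233579, 0.9523582043240303], [0.0, 0.0, 0.0, 1.0]]
top 473.5137953937756 286.16331807057253 205.65001108103118 [-0.07874524  0.          0.          0.          0.        ] [[0.019823878724817334, 0.9939846793339653, -0.10771012525133355, 0.37615040327698396], [-0.999529266356061, 0.0171800812544074, -0.02541831044357388, -0.016244950345276996], [-0.023414942451726657, 0.10816331197520804, 0.993857353151113, 1.460603901982064], [0.0, 0.0, 0.0, 1.0]]
{'time': 0.1, 'qpos': array([-1.27101675,  0.46831048, -0.01161159,  1.60353693,  0.00598375,
        1.07141522, -0.05627759]), 'qvel': array([-0.00051584, -0.00217677,  0.00053654, -0.00215417,  0.00055197,
        0.00121542,  0.00057562]), 'joint_efforts': array([ 9.85802835e-04, -5.33522093e+01,  2.16337619e-02, -2.51965874e+01,
        1.15189247e-02,  4.24443904e-03, -9.44059678e-06]), 'eef_pos': array([0.21836055, 0.61171999, 0.25241746]), 'tool_rot': array([-5.35838692e-01, -3.09537384e+00,  2.55286101e-03]), 'ft_force': array([ 0.16711342, -0.59428801,  0.12537382]), 'wrist_torque': array([ 0.04477642, -0.03750549, -0.04029707]), 'finger_force': 0.0, 'finger_gap': 0.08518621581868677}
```

View pics/side0.png

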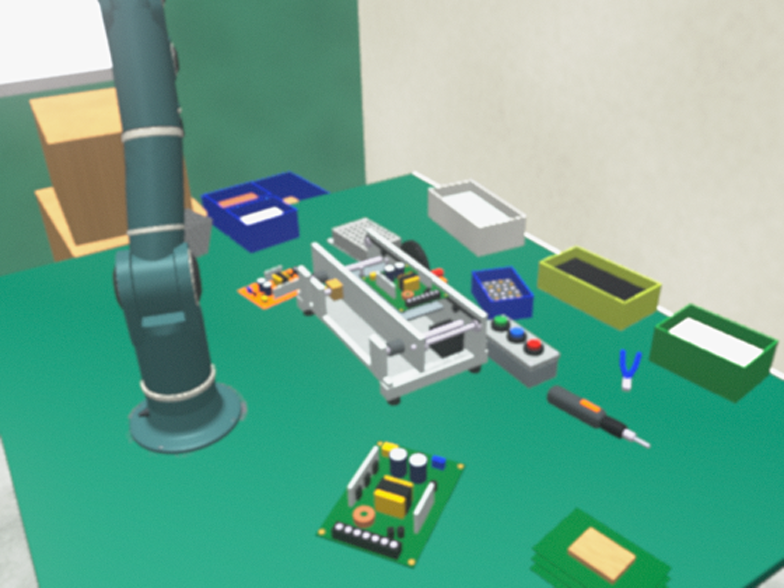

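View pics/top0.png

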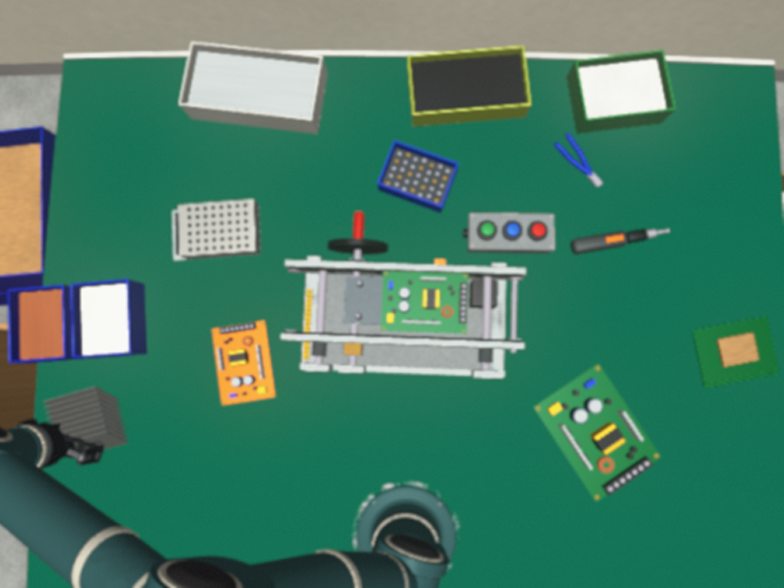

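The side view shows the conveyor with the wheel behind it (crop needed). In the top view (scaled 1.4×) the red handle is at (358,225), the keys are green (487,230), blue (513,230) and red (538,230), and the fixed rail runs from (286,265) to (525,271). I'll zoom in.

```bash
cat > h.py <<'E'
import numpy as np,cv2,pickle
def ray(f,uv):
    K=np.array([[f["fx"],0,f["cx"]],[0,f["fy"],f["cy"]],[0,0,1.]])
    p=cv2.undistortPoints(np.array([[uv]],float),K,np.array(f["D"],float))[0,0]
    T=np.array(f["T"]); return T[:3,3],T[:3,:3]@np.array([p[0],-p[1],-1])
def atz(f,uv,z):
    o,d=ray(f,uv); return o+d*(z-o[2])/d[2]
def proj(f,P):
    K=np.array([[f["fx"],0,f["cx"]],[0,f["fy"],f["cy"]],[0,0,1.]])
    T=np.array(f["T"]); p=(np.atleast_2d(P)-T[:3,3])@T[:3,:3]*[1,-1,-1]
    return cv2.projectPoints(p,np.zeros(3),np.zeros(3),K,np.array(f["D"],float))[0][:,0]
def tri(f1,a,f2,b):
    (o1,d1),(o2,d2)=ray(f1,a),ray(f2,b)
    s=np.linalg.lstsq(np.c_[d1,-d2],o2-o1,rcond=None)[0]
    p,q=o1+s[0]*d1,o2+s[1]*d2
    return (p+q)/2,np.linalg.norm(p-q)
def blobs(f,box):
    h=cv2.cvtColor(f["img"],cv2.COLOR_RGB2HSV).astype(int); x0,y0,x1,y1=box
    H,S,V=h[...,0],h[...,1],h[...,2]; R=np.zeros(H.shape,bool);R[y0:y1,x0:x1]=1
    for n,m in dict(red=((H<6)|(H>174))&(S>150)&(V>90),blue=(H>100)&(H<125)&(S>130)&(V>80),green=(H>45)&(H<75)&(S>140)&(V>60)).items():
        k,_,st,c=cv2.connectedComponentsWithStats((m&R).astype(np.uint8))
        for i in range(1,k):
            if st[i,4]>25: print(n,c[i].round(1),st[i])
E
python3 - <<'E'
from h import *
t,s=[pickle.load(open(n+".pkl","rb")) for n in("top","side")]
blobs(t,(220,130,400,190)); print(); blobs(s,(230,150,400,260))
c=t["img"][140:275,195:395]; cv2.imwrite("pics/tc.png",cv2.resize(c[:,:,::-1],None,fx=4,fy=4,interpolation=cv2.INTER_CUBIC))
c=s["img"][150:290,210:405]; cv2.imwrite("pics/sc.png",cv2.resize(c[:,:,::-1],None,fx=4,fy=4,interpolation=cv2.INTER_CUBIC))
E
```

```text
red [255.8 160.2] [253 151   7  19 116]
red [384.1 163.9] [380 160   9   9  68]
blue [296.3 140. ] [269 130  54  21 291]
blue [366.  163.6] [362 159   9  10  75]
green [348.1 162.7] [345 159   7   8  43]

red [312.5 194. ] [309 192   7   5  26]
red [381.  245.7] [377 243   9   7  47]
blue [358.7 209.6] [337 190  44  38 940]
blue [368.6 237.4] [364 234  10   7  55]
green [278.4 211.4] [261 199  30  22 121]
green [357.1 228.6] [353 226   9   6  38]
```

View pics/tc.png

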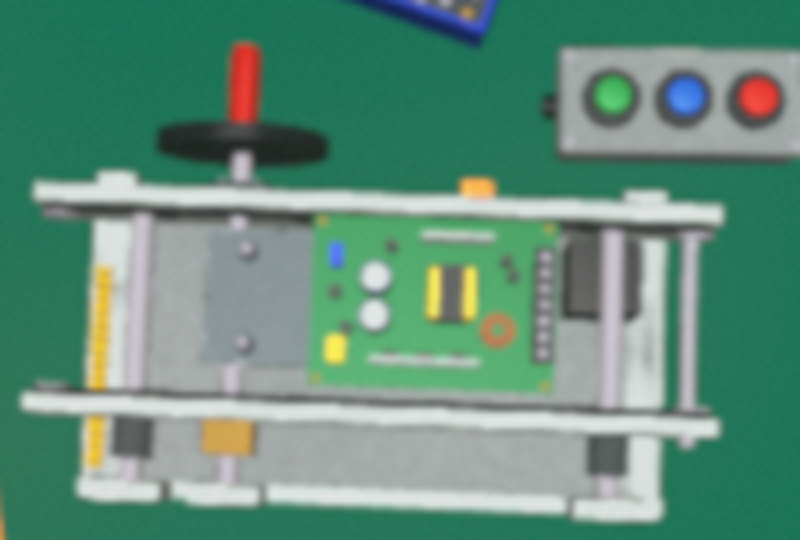

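View pics/sc.png

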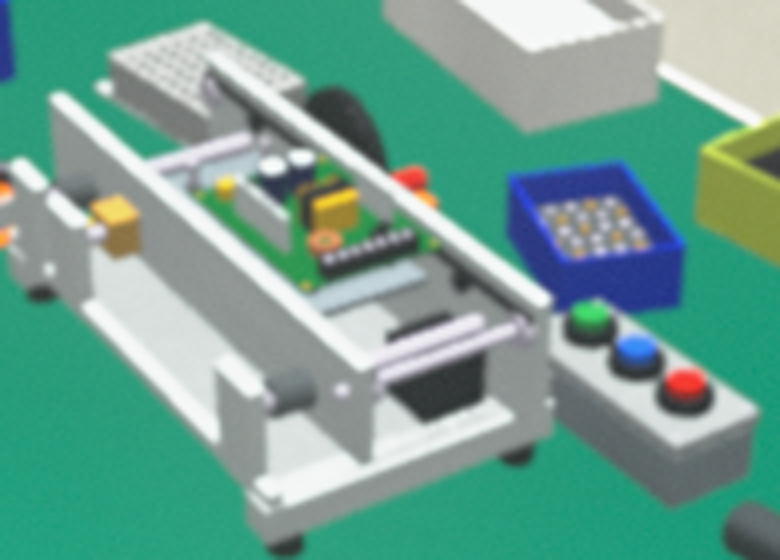

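```bash
cat > m.py <<'E'
from h import *
t,s=[pickle.load(open(n+".pkl","rb")) for n in("top","side")]
c=lambda u,v:((u+.5)/4-.5+195,(v+.5)/4-.5+140)
P={k:atz(t,c(*v),.16)[:2] for k,v in dict(FLo=(35,181),FLi=(34,203),FRo=(724,205),FRi=(721,226),MLi=(24,392),MRi=(720,418)).items()}
for k in P: print(k,P[k].round(4))
for a,b in(("FLi","FRi"),("FLo","FRo"),("MLi","MRi")):
    d=P[a]-P[b]; print(a,b,np.linalg.norm(d).round(4),"yaw",np.degrees(np.arctan2(-d[0],d[1])).round(2))
for k,a,b in(("red",(384.1,163.9),(381,245.7)),("blue",(366,163.6),(368.6,237.4)),("green",(348.1,162.7),(357.1,228.6))):
    print(k,*tri(t,a,s,b))
yaw=np.arctan2(-(P["FLi"]-P["FRi"])[0],(P["FLi"]-P["FRi"])[1])
ex=np.array([np.cos(yaw),np.sin(yaw)]);ey=np.array([-ex[1],ex[0]])
mid=(P["FLi"]+P["FRi"])/2
print("opening",(mid-(P["MLi"]+P["MRi"])/2)@ex)
O=mid-ex*.08
print("O",O,"yaw",np.degrees(yaw))
W=lambda x,y,z:np.r_[O+ex*x+ey*y,z]
hub=W(.194,.1,.105);print("hub",hub)
# handle: tip 78 out, root 6 -> face at x=139; axis at angle a
for a in np.arange(0,1,.05)*2*np.pi:
    h=lambda x:W(x,.1+.046*np.sin(a),.105+.046*np.cos(a))
    print(round(a/2/np.pi,2),proj(t,[h(.145),h(.217)]).round(1).tolist(),proj(s,[h(.217),h(.181)]).round(1).tolist())
E
python3 m.py
```

```text
FLo [0.5715 0.2497]
FLi [0.556  0.2497]
FRo [ 0.5625 -0.2299]
FRi [ 0.5478 -0.2278]
MLi [0.4242 0.2517]
MRi [ 0.4154 -0.2272]
FLi FRi 0.4776 yaw -0.98
FLo FRo 0.4796 yaw -1.07
MLi MRi 0.4789 yaw -1.05
red [ 0.65568197 -0.26898252  0.07567303] 0.0005638047911103306
blue [ 0.65528365 -0.21497612  0.0750177 ] 0.0016593372402210445
green [ 0.65594664 -0.161157    0.07737243] 0.00316049387987818
opening 0.1321330873021165
O [0.47192343 0.01233737] yaw -0.9781779692080769
hub [0.66760232 0.10901091 0.105     ]
0.0 [[254.0, 169.6], [255.1, 144.5]] [[316.1, 171.1], [307.1, 173.7]]
0.05 [[249.0, 169.6], [250.2, 144.6]] [[313.7, 170.1], [304.8, 172.8]]
0.1 [[244.7, 169.8], [245.9, 145.0]] [[311.6, 170.5], [302.7, 173.1]]
0.15 [[241.6, 170.4], [242.8, 145.7]] [[310.0, 172.0], [301.1, 174.6]]
0.2 [[239.9, 171.1], [241.1, 146.7]] [[308.9, 174.7], [300.1, 177.3]]
0.25 [[239.7, 172.0], [240.9, 147.8]] [[308.5, 178.1], [299.8, 180.7]]
0.3 [[241.0, 172.9], [242.2, 148.9]] [[308.9, 182.0], [300.2, 184.6]]
0.35 [[243.7, 173.7], [244.9, 149.9]] [[309.9, 186.0], [301.2, 188.7]]
0.4 [[247.5, 174.4], [248.6, 150.8]] [[311.5, 189.7], [302.8, 192.4]]
0.45 [[252.0, 174.9], [253.1, 151.4]] [[313.6, 192.9], [304.8, 195.6]]
0.5 [[256.7, 175.2], [257.8, 151.7]] [[315.9, 195.1], [307.1, 197.9]]
0.55 [[261.4, 175.2], [262.4, 151.7]] [[318.2, 196.2], [309.4, 199.0]]
0.6 [[265.5, 175.0], [266.5, 151.3]] [[320.3, 196.0], [311.5, 198.9]]
0.65 [[268.7, 174.5], [269.7, 150.7]] [[322.1, 194.6], [313.2, 197.5]]
0.7 [[270.7, 173.8], [271.7, 149.8]] [[323.2, 192.1], [314.3, 194.9]]
0.75 [[271.2, 173.0], [272.2, 148.7]] [[323.7, 188.6], [314.7, 191.4]]
0.8 [[270.1, 172.1], [271.2, 147.6]] [[323.4, 184.6], [314.4, 187.4]]
0.85 [[267.6, 171.2], [268.6, 146.5]] [[322.3, 180.4], [313.3, 183.1]]
0.9 [[263.8, 170.4], [264.9, 145.5]] [[320.6, 176.5], [311.6, 179.2]]
0.95 [[259.1, 169.9], [260.2, 144.9]] [[318.5, 173.3], [309.5, 176.0]]
```

Call:
send_rows --steps '[{"tz": 0.04},{"tx": 0.438,"ty": -0.881,"tz": 0.04,"roll": 18.7},{"tx": 0.438,"ty": -0.881,"tz": 0.04,"roll": 18.7},{"tx": 0.438,"ty": -0.881,"tz": 0.04,"roll": 18.7},{"tx": 0.438,"ty": -0.881,"tz": 0.04,"roll": 18.7},{"tx": 0.438,"ty": -0.881,"tz": 0.04,"roll": 18.7},{"tx": 0.438,"ty": -0.881,"tz": 0.04,"roll": 18.7},{"tx": 0.438,"ty": -0.881,"tz": 0.04,"roll": 18.7},{"tx": 0.438,"ty": -0.881,"tz": 0.04,"roll": 18.7},{"tx": 0.438,"ty": -0.881,"tz": 0.04,"roll": 18.7},{"tx": 0.438,"ty": -0.881,"tz": 0.04,"roll": 18.7},{"tx": 0.438,"ty": -0.881,"tz": 0.04,"roll": 18.7},{"tx": 0.438,"ty": -0.881,"tz": 0.04,"roll": 18.7},{"tx": 0.438,"ty": -0.881,"tz": 0.04,"roll": 18.7},{"tx": 0.438,"ty": -0.881,"tz": 0.04,"roll": 18.7},{"tx": 0.438,"ty": -0.881,"tz": 0.04,"roll": 18.7},{"tx": 0.438,"ty": -0.881,"tz": 0.04,"roll": 18.7},{"tx": 0.438,"ty": -0.881,"tz": 0.04,"roll": 18.7},{"tx": 0.438,"ty": -0.881,"tz": 0.04,"roll": 18.7},{"tx": 0.438,"ty": -0.881,"tz": 0.04,"roll": 18.7}]' --gripper 1 --newtons 40

```text
invalid input
```

Call:
send_rows --steps '[{"tx": 0.0,"ty": 0.0,"tz": 0.04,"roll": 0.0}]' --gripper 1 --newtons 40

```text
time: 0.2
eef_pos: [0.2175, 0.6089, 0.2872]
tool_rot: [-0.536, -3.094, 0.02]
ft_force: [0.5, 0.4, 0.5]
finger_gap: 0.0733
finger_force: 0.0
```

Call:
send_rows --steps '[{"tx": 0.438,"ty": -0.881,"tz": 0.0,"roll": 18.7},{"tx": 0.438,"ty": -0.881,"tz": 0.0,"roll": 18.7},{"tx": 0.438,"ty": -0.881,"tz": 0.0,"roll": 18.7},{"tx": 0.438,"ty": -0.881,"tz": 0.0,"roll": 18.7},{"tx": 0.438,"ty": -0.881,"tz": 0.0,"roll": 18.7},{"tx": 0.438,"ty": -0.881,"tz": 0.0,"roll": 18.7},{"tx": 0.438,"ty": -0.881,"tz": 0.0,"roll": 18.7},{"tx": 0.438,"ty": -0.881,"tz": 0.0,"roll": 18.7},{"tx": 0.438,"ty": -0.881,"tz": 0.0,"roll": 18.7},{"tx": 0.438,"ty": -0.881,"tz": 0.0,"roll": 18.7},{"tx": 0.438,"ty": -0.881,"tz": 0.0,"roll": 18.7},{"tx": 0.438,"ty": -0.881,"tz": 0.0,"roll": 18.7},{"tx": 0.438,"ty": -0.881,"tz": 0.0,"roll": 18.7},{"tx": 0.438,"ty": -0.881,"tz": 0.0,"roll": 18.7},{"tx": 0.438,"ty": -0.881,"tz": 0.0,"roll": 18.7},{"tx": 0.438,"ty": -0.881,"tz": 0.0,"roll": 18.7},{"tx": 0.438,"ty": -0.881,"tz": 0.0,"roll": 18.7},{"tx": 0.438,"ty": -0.881,"tz": 0.0,"roll": 18.7},{"tx": 0.438,"ty": -0.881,"tz": 0.0,"roll": 18.7},{"tx": 0.438,"ty": -0.881,"tz": 0.0,"roll": 18.7}]'

```text
time: 2.2
eef_pos: [0.6566, -0.2726, 0.2924]
tool_rot: [-0.03, -3.14, 0.002]
ft_force: [0.9, 0.3, 0.1]
finger_gap: -0.0001
finger_force: 0.0
```

Call:
send_rows --steps '[{"tx": -0.001,"ty": 0.001,"tz": -0.05,"roll": 0.0},{"tx": -0.001,"ty": 0.001,"tz": -0.1,"roll": 0.0},{"tx": -0.001,"ty": 0.001,"tz": -0.15,"roll": 0.0},{"tx": -0.001,"ty": 0.001,"tz": -0.185,"roll": 0.0},{"tx": -0.001,"ty": 0.001,"tz": -0.185,"roll": 0.0},{"tx": -0.001,"ty": 0.001,"tz": -0.185,"roll": 0.0}]'

```text
time: 2.8
eef_pos: [0.6556, -0.268, 0.1086]
tool_rot: [-0.026, -3.141, 0.0]
ft_force: [0.1, -0.5, 1.2]
finger_gap: -0.0002
finger_force: 0.0
```

Call:
send_rows --steps '[{"tx": 0.0,"ty": 0.0,"tz": -0.005,"roll": 0.0},{"tx": 0.0,"ty": 0.0,"tz": -0.01,"roll": 0.0},{"tx": 0.0,"ty": 0.0,"tz": -0.01,"roll": 0.0},{"tx": 0.0,"ty": 0.0,"tz": -0.01,"roll": 0.0}]'

```text
time: 3.2
eef_pos: [0.6569, -0.2685, 0.1001]
tool_rot: [0.026, 3.138, -0.002]
ft_force: [1.9, -1.7, 3.0]
finger_gap: 0.0001
finger_force: 1.8
```

Call:
send_rows --steps '[{"tx": 0.0,"ty": 0.0,"tz": -0.004,"roll": 0.0},{"tx": 0.0,"ty": 0.0,"tz": -0.006,"roll": 0.0},{"tx": 0.0,"ty": 0.0,"tz": -0.006,"roll": 0.0}]'

```text
time: 3.5
eef_pos: [0.657, -0.2686, 0.0977]
tool_rot: [0.026, 3.137, -0.0]
ft_force: [-4.7, 3.2, 26.0]
finger_gap: 0.0001
finger_force: 13.3
```

Run:
```python
from station import *
from h import *
f=grab_frame("side");c=f["img"][190:290,310:430];cv2.imwrite("pics/s1.png",cv2.resize(c[:,:,::-1],None,fx=6,fy=6,interpolation=cv2.INTER_CUBIC))
s=observe();print(s["eef_pos"],s["ft_force"])
```

```text
[ 0.65706781 -0.26855236  0.09775938] [-6.00350962  3.16242895 26.07451761]
```

View pics/s1.png

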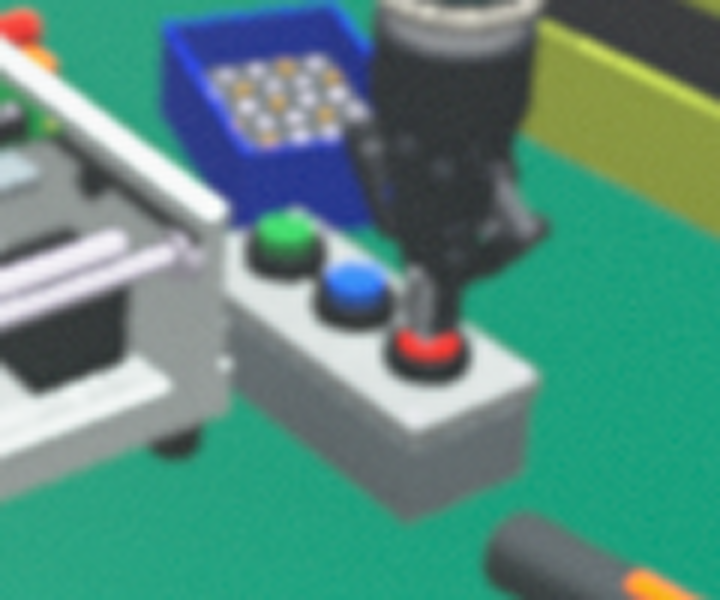

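Call:
send_rows --steps '[{"tx": 0.0,"ty": 0.0,"tz": 0.03,"roll": 0.0},{"tx": 0.0,"ty": 0.0,"tz": 0.08,"roll": 0.0},{"tx": 0.0,"ty": 0.0,"tz": 0.13,"roll": 0.0},{"tx": 0.002,"ty": 0.03,"tz": 0.168,"roll": 0.0},{"tx": 0.004,"ty": 0.08,"tz": 0.168,"roll": 0.0},{"tx": 0.006,"ty": 0.13,"tz": 0.168,"roll": 0.0},{"tx": 0.008,"ty": 0.18,"tz": 0.168,"roll": 0.0},{"tx": 0.01,"ty": 0.23,"tz": 0.168,"roll": 0.0},{"tx": 0.011,"ty": 0.28,"tz": 0.168,"roll": 0.0},{"tx": 0.011,"ty": 0.33,"tz": 0.168,"roll": 0.0},{"tx": 0.011,"ty": 0.385,"tz": 0.168,"roll": 0.0},{"tx": 0.011,"ty": 0.385,"tz": 0.168,"roll": 0.0},{"tx": 0.011,"ty": 0.385,"tz": 0.168,"roll": 0.0}]' --gripper -0.5

```text
time: 4.85
eef_pos: [0.6654, 0.1201, 0.2593]
tool_rot: [-0.018, -3.139, -0.0]
ft_force: [-0.5, 0.4, 0.0]
finger_gap: 0.0637
finger_force: 0.0
```

Run:
```python
from h import *
t,s=[pickle.load(open(n+".pkl","rb")) for n in("top","side")]
for z in(.055,.06,.065):print(z,atz(t,(255.8,160.2),z))
c=lambda u,v:((u+.5)/4-.5+195,(v+.5)/4-.5+140)
for u,v,z in((158,140,.105),(328,147,.105),(241,165,.112)):print(atz(t,c(u,v),z))
from station import observe
o=observe();print(o["eef_pos"],o["finger_gap"],o["ft_force"])
```

```text
0.055 [0.66521979 0.11434358 0.055     ]
0.06 [0.66419152 0.11387906 0.06      ]
0.065 [0.66316324 0.11341453 0.065     ]
[0.61132514 0.17181538 0.105     ]
[0.60804009 0.04780782 0.105     ]
[0.59270891 0.1100532  0.112     ]
[0.66538376 0.12013278 0.25934951] 0.06373973494521941 [-0.54967965  0.37271933  0.03690519]
```

Call:
send_rows --steps '[{"tx": 0.001,"ty": -0.001,"tz": -0.05,"roll": 0.0},{"tx": 0.001,"ty": -0.001,"tz": -0.1,"roll": 0.0},{"tx": 0.001,"ty": -0.001,"tz": -0.15,"roll": 0.0},{"tx": 0.001,"ty": -0.001,"tz": -0.175,"roll": 0.0},{"tx": 0.001,"ty": -0.001,"tz": -0.197,"roll": 0.0},{"tx": 0.001,"ty": -0.001,"tz": -0.197,"roll": 0.0},{"tx": 0.001,"ty": -0.001,"tz": -0.197,"roll": 0.0}]'

```text
time: 5.55
eef_pos: [0.6677, 0.1141, 0.0635]
tool_rot: [-0.03, -3.141, 0.002]
ft_force: [0.5, 0.2, -0.2]
finger_gap: 0.064
finger_force: 0.0
```

Call:
send_rows --steps '[{"tx": 0.0,"ty": 0.0,"tz": -0.001,"roll": 0.0},{"tx": 0.0,"ty": 0.0,"tz": -0.001,"roll": 0.0},{"tx": 0.0,"ty": 0.0,"tz": -0.001,"roll": 0.0},{"tx": 0.0,"ty": 0.0,"tz": -0.001,"roll": 0.0},{"tx": 0.0,"ty": 0.0,"tz": -0.001,"roll": 0.0},{"tx": 0.0,"ty": 0.0,"tz": -0.001,"roll": 0.0}]' --gripper 1 --newtons 30

```text
time: 6.15
eef_pos: [0.6683, 0.1159, 0.0636]
tool_rot: [0.026, 3.14, 0.0]
ft_force: [-1.4, -1.8, 5.9]
finger_gap: 0.0212
finger_force: 30.2
```

Run:
```python
import numpy as np,json
a0=171.3
def rows(a,b,n,r=.046):
    A=np.radians(np.linspace(a,b,n+1)); y=r*np.sin(A);z=r*np.cos(A)
    print(a,b,json.dumps([dict(tx=round(.017*(y[i]-y[0]),4),ty=round(y[i]-y[0],4),tz=round(z[i]-z[0],4),roll=0.) for i in range(1,n+1)]))
rows(a0,360,17);rows(360,540,16);rows(540,648,10)
```

```text
171.3 360 [{"tx": -0.0002, "ty": -0.0089, "tz": -0.0005, "roll": 0.0}, {"tx": -0.0003, "ty": -0.0177, "tz": 0.0007, "roll": 0.0}, {"tx": -0.0004, "ty": -0.0261, "tz": 0.0036, "roll": 0.0}, {"tx": -0.0006, "ty": -0.0338, "tz": 0.0081, "roll": 0.0}, {"tx": -0.0007, "ty": -0.0405, "tz": 0.014, "roll": 0.0}, {"tx": -0.0008, "ty": -0.0459, "tz": 0.021, "roll": 0.0}, {"tx": -0.0008, "ty": -0.0499, "tz": 0.029, "roll": 0.0}, {"tx": -0.0009, "ty": -0.0523, "tz": 0.0376, "roll": 0.0}, {"tx": -0.0009, "ty": -0.0529, "tz": 0.0464, "roll": 0.0}, {"tx": -0.0009, "ty": -0.0519, "tz": 0.0553, "roll": 0.0}, {"tx": -0.0008, "ty": -0.0492, "tz": 0.0637, "roll": 0.0}, {"tx": -0.0008, "ty": -0.0449, "tz": 0.0715, "roll": 0.0}, {"tx": -0.0007, "ty": -0.0391, "tz": 0.0783, "roll": 0.0}, {"tx": -0.0005, "ty": -0.0322, "tz": 0.0839, "roll": 0.0}, {"tx": -0.0004, "ty": -0.0243, "tz": 0.0881, "roll": 0.0}, {"tx": -0.0003, "ty": -0.0158, "tz": 0.0906, "roll": 0.0}, {"tx": -0.0001, "ty": -0.007, "tz": 0.0915, "roll": 0.0}]
360 540 [{"tx": 0.0002, "ty": 0.009, "tz": -0.0009, "roll": 0.0}, {"tx": 0.0003, "ty": 0.
[... 732 characters left out ...]
: 0.0002, "ty": 0.009, "tz": -0.0911, "roll": 0.0}, {"tx": 0.0, "ty": 0.0, "tz": -0.092, "roll": 0.0}]
540 648 [{"tx": -0.0001, "ty": -0.0086, "tz": 0.0008, "roll": 0.0}, {"tx": -0.0003, "ty": -0.0169, "tz": 0.0032, "roll": 0.0}, {"tx": -0.0004, "ty": -0.0246, "tz": 0.0072, "roll": 0.0}, {"tx": -0.0005, "ty": -0.0315, "tz": 0.0125, "roll": 0.0}, {"tx": -0.0006, "ty": -0.0372, "tz": 0.019, "roll": 0.0}, {"tx": -0.0007, "ty": -0.0416, "tz": 0.0264, "roll": 0.0}, {"tx": -0.0008, "ty": -0.0446, "tz": 0.0346, "roll": 0.0}, {"tx": -0.0008, "ty": -0.0459, "tz": 0.0431, "roll": 0.0}, {"tx": -0.0008, "ty": -0.0456, "tz": 0.0518, "roll": 0.0}, {"tx": -0.0007, "ty": -0.0437, "tz": 0.0602, "roll": 0.0}]
```

Call:
send_rows --steps '[{"tx": -0.0002,"ty": -0.009,"tz": -0.0005,"roll": 0.0},{"tx": -0.0003,"ty": -0.0177,"tz": 0.0007,"roll": 0.0},{"tx": -0.0004,"ty": -0.026,"tz": 0.0036,"roll": 0.0},{"tx": -0.0006,"ty": -0.034,"tz": 0.008,"roll": 0.0},{"tx": -0.0007,"ty": -0.0405,"tz": 0.014,"roll": 0.0},{"tx": -0.0008,"ty": -0.046,"tz": 0.021,"roll": 0.0},{"tx": -0.0008,"ty": -0.05,"tz": 0.029,"roll": 0.0},{"tx": -0.0009,"ty": -0.0523,"tz": 0.0376,"roll": 0.0},{"tx": -0.0009,"ty": -0.053,"tz": 0.0464,"roll": 0.0},{"tx": -0.0009,"ty": -0.053,"tz": 0.0464,"roll": 0.0}]'

```text
time: 7.15
eef_pos: [0.6672, 0.0631, 0.1097]
tool_rot: [0.026, 3.14, 0.001]
ft_force: [2.1, 2.3, 1.4]
finger_gap: 0.0213
finger_force: 30.0
```

Call:
send_rows --steps '[{"tx": 0.0,"ty": 0.001,"tz": 0.009,"roll": 0.0},{"tx": 0.0001,"ty": 0.0038,"tz": 0.0173,"roll": 0.0},{"tx": 0.0001,"ty": 0.008,"tz": 0.025,"roll": 0.0},{"tx": 0.0002,"ty": 0.0139,"tz": 0.032,"roll": 0.0},{"tx": 0.0004,"ty": 0.021,"tz": 0.0375,"roll": 0.0},{"tx": 0.0005,"ty": 0.0287,"tz": 0.0417,"roll": 0.0},{"tx": 0.0006,"ty": 0.0372,"tz": 0.0442,"roll": 0.0},{"tx": 0.0008,"ty": 0.046,"tz": 0.0451,"roll": 0.0},{"tx": 0.001,"ty": 0.055,"tz": 0.0442,"roll": 0.0},{"tx": 0.0011,"ty": 0.0636,"tz": 0.0416,"roll": 0.0},{"tx": 0.0012,"ty": 0.0716,"tz": 0.0373,"roll": 0.0},{"tx": 0.0014,"ty": 0.0785,"tz": 0.0316,"roll": 0.0},{"tx": 0.0015,"ty": 0.0842,"tz": 0.0247,"roll": 0.0},{"tx": 0.0015,"ty": 0.0885,"tz": 0.0167,"roll": 0.0},{"tx": 0.0016,"ty": 0.0911,"tz": 0.0081,"roll": 0.0},{"tx": 0.0016,"ty": 0.092,"tz": -0.0009,"roll": 0.0},{"tx": 0.0016,"ty": 0.092,"tz": -0.0009,"roll": 0.0}]'

```text
time: 8.85
eef_pos: [0.6689, 0.1549, 0.1059]
tool_rot: [0.027, 3.14, -0.001]
ft_force: [7.9, 2.0, -2.3]
finger_gap: 0.0216
finger_force: 30.0
```

Call:
send_rows --steps '[{"tx": 0.0,"ty": -0.0009,"tz": -0.009,"roll": 0.0},{"tx": -0.0001,"ty": -0.0035,"tz": -0.0176,"roll": 0.0},{"tx": -0.0001,"ty": -0.0078,"tz": -0.0256,"roll": 0.0},{"tx": -0.0002,"ty": -0.0135,"tz": -0.0325,"roll": 0.0},{"tx": -0.0003,"ty": -0.0204,"tz": -0.0382,"roll": 0.0},{"tx": -0.0005,"ty": -0.0284,"tz": -0.0425,"roll": 0.0},{"tx": -0.0006,"ty": -0.037,"tz": -0.0451,"roll": 0.0},{"tx": -0.0008,"ty": -0.046,"tz": -0.046,"roll": 0.0},{"tx": -0.0009,"ty": -0.0546,"tz": -0.0452,"roll": 0.0},{"tx": -0.0011,"ty": -0.0629,"tz": -0.0428,"roll": 0.0},{"tx": -0.0012,"ty": -0.0706,"tz": -0.0388,"roll": 0.0},{"tx": -0.0013,"ty": -0.0775,"tz": -0.0335,"roll": 0.0},{"tx": -0.0014,"ty": -0.0832,"tz": -0.027,"roll": 0.0},{"tx": -0.0015,"ty": -0.0876,"tz": -0.0196,"roll": 0.0},{"tx": -0.0015,"ty": -0.0906,"tz": -0.0114,"roll": 0.0},{"tx": -0.0016,"ty": -0.0919,"tz": -0.0029,"roll": 0.0},{"tx": -0.0016,"ty": -0.0916,"tz": 0.0058,"roll": 0.0},{"tx": -0.0015,"ty": -0.0897,"tz": 0.0142,"roll": 0.0},{"tx": -0.0015,"ty": -0.0897,"tz": 0.0142,"roll": 0.0},{"tx": -0.0015,"ty": -0.0897,"tz": 0.0142,"roll": 0.0}]'

```text
time: 10.85
eef_pos: [0.6672, 0.0647, 0.1214]
tool_rot: [0.027, 3.14, -0.001]
ft_force: [5.6, -0.8, 1.2]
finger_gap: 0.0217
finger_force: 30.5
```

Call:
send_rows --steps '[{"tx": 0.0,"ty": 0.0,"tz": 0.0,"roll": 0.0},{"tx": 0.0,"ty": 0.0,"tz": 0.0,"roll": 0.0},{"tx": 0.0,"ty": 0.0,"tz": 0.0,"roll": 0.0},{"tx": 0.0,"ty": 0.0,"tz": 0.0,"roll": 0.0},{"tx": 0.0,"ty": 0.0,"tz": 0.05,"roll": 0.0},{"tx": 0.0,"ty": 0.0,"tz": 0.1,"roll": 0.0},{"tx": 0.0,"ty": 0.0,"tz": 0.14,"roll": 0.0},{"tx": 0.0,"ty": -0.03,"tz": 0.14,"roll": 0.0},{"tx": -0.003,"ty": -0.08,"tz": 0.14,"roll": 0.0},{"tx": -0.006,"ty": -0.13,"tz": 0.14,"roll": 0.0},{"tx": -0.009,"ty": -0.18,"tz": 0.14,"roll": 0.0},{"tx": -0.011,"ty": -0.23,"tz": 0.14,"roll": 0.0},{"tx": -0.011,"ty": -0.279,"tz": 0.14,"roll": 0.0},{"tx": -0.011,"ty": -0.279,"tz": 0.14,"roll": 0.0},{"tx": -0.011,"ty": -0.279,"tz": 0.14,"roll": 0.0}]' --gripper -0.5

```text
time: 12.35
eef_pos: [0.6548, -0.2155, 0.2616]
tool_rot: [-0.032, -3.14, -0.0]
ft_force: [0.6, 0.6, -0.5]
finger_gap: 0.0642
finger_force: 0.0
```

Run:
```python
from station import *
from h import *
f=grab_frame("top");pickle.dump(f,open("top2.pkl","wb"));c=f["img"][130:275,195:395];cv2.imwrite("pics/t2.png",cv2.resize(c[:,:,::-1],None,fx=4,fy=4,interpolation=cv2.INTER_CUBIC))
blobs(f,(220,130,300,190))
```

```text
red [270.8 159.1] [268 147   7  25 157]
blue [284.3 137.6] [269 130  31  16 162]
```

View pics/t2.png

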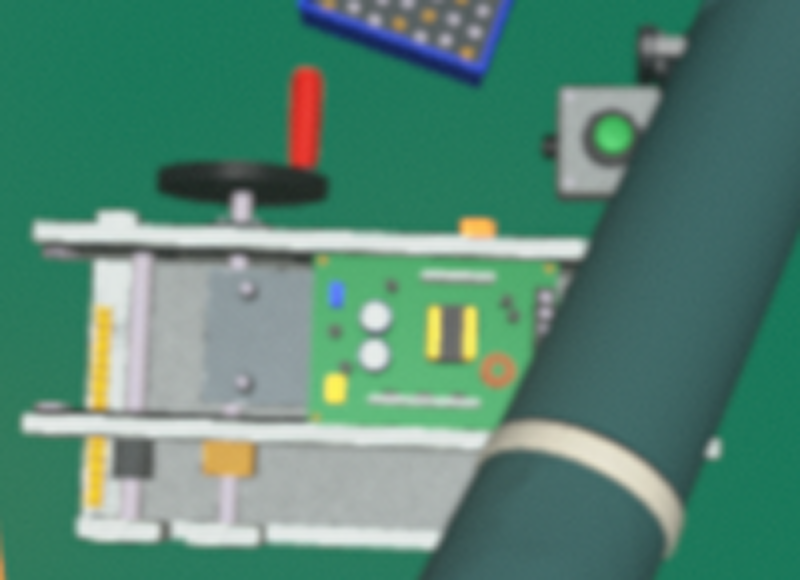

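Call:
send_rows --steps '[{"tx": 0.0,"ty": -0.001,"tz": 0.0,"roll": 0.0},{"tx": 0.0,"ty": -0.001,"tz": 0.0,"roll": 0.0},{"tx": 0.0,"ty": -0.001,"tz": -0.05,"roll": 0.0},{"tx": 0.0,"ty": -0.001,"tz": -0.1,"roll": 0.0},{"tx": 0.0,"ty": -0.001,"tz": -0.14,"roll": 0.0},{"tx": 0.0,"ty": -0.001,"tz": -0.155,"roll": 0.0},{"tx": 0.0,"ty": -0.001,"tz": -0.162,"roll": 0.0},{"tx": 0.0,"ty": -0.001,"tz": -0.166,"roll": 0.0},{"tx": 0.0,"ty": -0.001,"tz": -0.169,"roll": 0.0},{"tx": 0.0,"ty": -0.001,"tz": -0.17,"roll": 0.0},{"tx": 0.0,"ty": -0.001,"tz": -0.17,"roll": 0.0}]' --gripper 1

```text
time: 13.5
eef_pos: [0.6561, -0.2137, 0.0979]
tool_rot: [0.025, 3.14, 0.004]
ft_force: [-11.5, 5.5, 22.0]
finger_gap: 0.0001
finger_force: 11.0
```

Call:
send_rows --steps '[{"tx": 0.0,"ty": 0.0,"tz": 0.02,"roll": 0.0},{"tx": 0.0,"ty": 0.0,"tz": 0.06,"roll": 0.0},{"tx": 0.0,"ty": 0.027,"tz": 0.06,"roll": 0.0},{"tx": 0.0,"ty": 0.053,"tz": 0.06,"roll": 0.0},{"tx": 0.0,"ty": 0.053,"tz": 0.06,"roll": 0.0},{"tx": 0.0,"ty": 0.053,"tz": 0.06,"roll": 0.0},{"tx": 0.0,"ty": 0.053,"tz": 0.03,"roll": 0.0},{"tx": 0.0,"ty": 0.053,"tz": 0.015,"roll": 0.0},{"tx": 0.0,"ty": 0.053,"tz": 0.008,"roll": 0.0},{"tx": 0.0,"ty": 0.053,"tz": 0.004,"roll": 0.0},{"tx": 0.0,"ty": 0.053,"tz": 0.001,"roll": 0.0},{"tx": 0.0,"ty": 0.053,"tz": 0.0,"roll": 0.0},{"tx": 0.0,"ty": 0.053,"tz": 0.0,"roll": 0.0}]'

```text
time: 14.8
eef_pos: [0.6551, -0.1629, 0.0976]
tool_rot: [-0.028, -3.141, -0.002]
ft_force: [-15.7, 3.2, 31.9]
finger_gap: -0.0003
finger_force: 16.2
```

Green is pressed, with the same force and depth as the other two keys. I'll retract and check.

Call:
send_rows --steps '[{"tx": 0.0,"ty": 0.0,"tz": 0.03,"roll": 0.0},{"tx": 0.0,"ty": 0.0,"tz": 0.08,"roll": 0.0},{"tx": 0.0,"ty": 0.0,"tz": 0.13,"roll": 0.0},{"tx": 0.0,"ty": 0.0,"tz": 0.18,"roll": 0.0},{"tx": 0.0,"ty": -0.04,"tz": 0.2,"roll": 0.0},{"tx": 0.0,"ty": -0.08,"tz": 0.2,"roll": 0.0},{"tx": 0.0,"ty": -0.12,"tz": 0.2,"roll": 0.0},{"tx": 0.0,"ty": -0.16,"tz": 0.2,"roll": 0.0},{"tx": 0.0,"ty": -0.2,"tz": 0.2,"roll": 0.0},{"tx": 0.0,"ty": -0.2,"tz": 0.2,"roll": 0.0},{"tx": 0.0,"ty": -0.2,"tz": 0.2,"roll": 0.0},{"tx": 0.0,"ty": -0.2,"tz": 0.2,"roll": 0.0}]'

```text
time: 16.0
eef_pos: [0.6562, -0.3606, 0.2922]
tool_rot: [0.024, 3.141, 0.001]
ft_force: [0.1, 0.5, -0.2]
finger_gap: 0.0001
finger_force: 0.0
```

Run:
```python
from station import *
from h import *
f=grab_frame("side");c=f["img"][150:290,230:410];cv2.imwrite("pics/s3.png",cv2.resize(c[:,:,::-1],None,fx=4,fy=4,interpolation=cv2.INTER_CUBIC))
blobs(f,(280,150,400,260)); blobs(grab_frame("top"),(220,130,400,190))
```

```text
red [315.4 187. ] [306 183  19   9  94]
red [381.  245.7] [377 243   9   7  47]
blue [358.6 209.6] [337 190  44  38 940]
blue [368.6 237.4] [364 234  10   7  55]
green [285.3 214. ] [281 206   9  15  47]
green [357.2 228.7] [354 226   8   6  39]
red [270.8 159.1] [268 147   7  25 156]
red [384.1 163.9] [380 160   9   9  68]
blue [296.3 140. ] [269 130  54  21 292]
blue [366.  163.5] [362 159   9  10  76]
green [348.  162.8] [345 160   7   7  42]
```

View pics/s3.png

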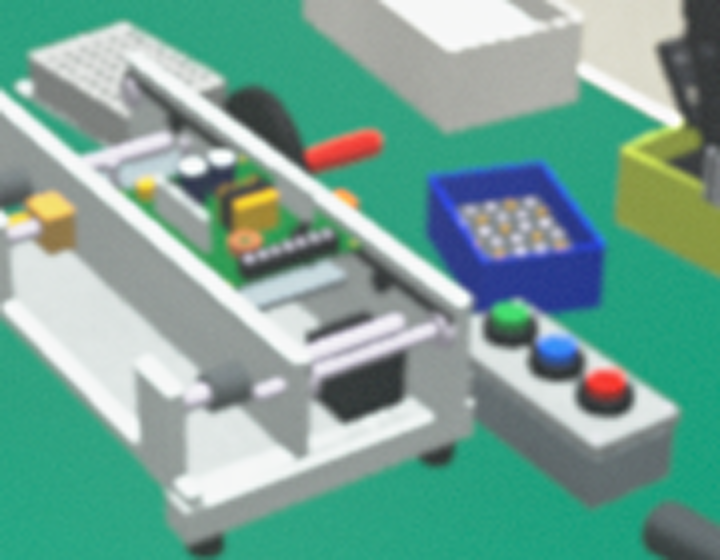

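The board is flat between the closed-in rails. All three keys are back at their original pixel positions, the handle is at (315,187), and the bin hasn't moved. I'm handing the job in.

```bash
python3 -c "
from station import *
print(close_job())"
```

```text
the job is handed in; nothing more can be done
None
```

The job is handed in (the station gave no verdict): I pressed red, wound the wheel to about 1.8 turns (about 2 mm of play by the measured handle angle), then pressed blue and green, and the last pictures show the board flat and all keys up.

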